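# Hang a beetle case on the free stud of a display stand

## Task

Take the small wooden beetle case that stands on the table and hang it on the free headed stud of the display stand, beside the case that hangs there already: feel for the stud with the keyhole in its back, push the case on until it is flush with the panel, then slide it down until it is fully home behind the stud's head and let go. Be gentle, as a light touch is enough and the case must be lowered and not dropped, and do not disturb the other case or anything else on the table.

Things in the scene. Friction and masses are not known exactly. Their poses are not given: they have to be found in the camera images.
- case: Loose glazed wooden specimen case (a beetle under glass) standing on the table: 40 mm deep (x), 60 wide (y), 110 high (z), 0.18 to 0.35 kg. Origin: centre of its underside. x points out of the glass, z up; the flat back is the plane x = -20 mm. Take it from above by its side walls (60 mm apart), gripping about 80 mm above the underside so that the gripper clears the panel.
- case_back (a point): Point in the middle of the loose case's back, 72 mm above its underside. Here a steel hanger plate (3 mm thick, 34 wide, flush with the back, hollow behind) has its keyhole: entry hole 14 mm across, and from it a slot 7 mm wide running up, ending 16.5 mm above this point. The plate was fixed by hand: the whole keyhole sits up to 7 mm to either side (y) of this point, is not measured, and stays put.
- stud: The free headed stud: steel shank 5 mm in diameter, 5 mm long from the panel's face, then a flat round head 11 mm in diameter, 4 mm thick. Origin: on its axis at the panel's face, 190 mm above the table. x points out of the panel along the stud (roughly away from the robot), z up. Case home: slot's end on the shank, the case's origin 86 mm below and 20 to 22 mm out from here, axes alike.
- stud_head (a point): Centre of the free stud's head face, 9 mm out from the panel. If the keyhole misses, this face stops the case's back 9 mm short of the panel. With the head in the entry hole the case's back goes flush with the panel, the case's origin then being 72 mm below the stud; sliding down 14 mm brings it home. Stud, panel and plate are rigid.
- board: Fixed display stand: upright grey panel 320 mm wide (y), 12 thick, top edge 218 mm above the table, on a wooden foot 16 mm high reaching 50 mm in front of the panel's face and 80 behind. Origin: on the table under the middle of the panel's front face; x points out of that face, away from the robot. Two studs stand on the face, 75 mm either side of the middle; one is free.
- hung_case: A case of the same size (a butterfly under glass) hanging home on the other stud, 150 mm from the free one; loose, so do not knock it. Origin: centre of its underside; axes as the other case's.
- spray_a: Bystander: amber spray bottle, 32 mm across, 94 mm high; origin under its centre.
- spray_b: Bystander: amber spray bottle, 32 mm across, 94 mm high; origin under its centre.
- spray_c: Bystander: amber spray bottle, 32 mm across, 94 mm high; origin under its centre.
- dropper: Bystander: small amber dropper bottle, 26 mm across, 83 mm high; origin under its centre.
- flask: Bystander: amber bottle with a white cap, 40 mm across, 92 mm high; origin under its centre.
- paper_cup: Bystander: brown paper cup, 64 mm across, 90 mm high; origin under its centre.
- jug: Bystander: clear measuring jug, 80 mm across with a handle at its +y side, 115 mm high; origin under its centre.
Things that resemble listed ones, but are neither listed nor needed, are in the scene too. What is shaped like the case but purple is not meant.

How it is judged:
By the outcome, as a careful person would: the job done as asked, in the order asked, and still so for the second after the job is handed in, with the robot touching nothing.
It also fails if it takes over 64 s, if anything falls off the work surface, if the arm or the gripper's body presses on something with over 40 N, if the wrist force passes 120 N, or if a joint passes its speed limit or range.

## Robot

A 6-joint arm with a two-finger parallel gripper is mounted at the origin on the work surface. World frame = base frame: x ahead of the robot, y to its left, z up, the work surface at z = 0. Lengths are in m, angles in rad, forces in N, time in s.
With the tool pointing down it reaches from about 0.325 to 0.9 m from the base axis. Payload 6.1 kg.
Tool frame: the origin (TCP) lies at the very end of the fingers, on their centre line; the grasp point (between the pads) lies 19 mm behind it (grip_depth is the distance from the TCP to the grasp point, in m); z points along the fingers, y is the line along which they close (so a half turn about z gives the same grasp; the last joint's range is limited). The gripper opens to 85 mm and grips with 20 to 120 N. Pads are 22 mm wide; open, the fingers measure 114 mm over their backs; the gripper's body (76 mm by 85 mm) begins 54 mm behind the grasp point. The pads swing forward as they close: fully open they stand 13 mm farther back than shut.
Start: joints at [1.175, 0.22, 1.526, -0, 1.395, -0.126], TCP at [0.167, 0.602, 0.231] pointing down, gripper open.
Joint ranges: [-2.98, 2.98], [-0.91, 2.08], [0.09, 2.57], [-1.24, 4.39], [0.2, 2.65], [-2.68, 2.68]. Speed limits (rad/s): [2.57, 2.57, 3.01, 3.14, 3.14, 3.14].

## Interface

Orientations are given as a 3x3 rotation matrix whose columns are the frame's x, y, z axes.
In Python, from bench import * gives the robot as it stands.
- The arm moves only by the tool servo_tool, never from a script. Its argument "steps" is a list of rows, each a list of 5 numbers: the closure, from -1 (fully open) to 1 (shut), so that 0 is half open, then the shift along the tool's x, y, z each as a share of 25 mm, from -1 to 1, then the turn about the tool's z as a share of 4 degrees, from -1 to 1. In form: [[jaw, tx, ty, tz, roll], ...]. A call has exactly 10 rows; each row shifts and turns the commanded pose from where the row before left it, along the tool's axes as they then stand; what a row does not reach is not made up. A row lasts 1/8 s, in which the tool goes at most 62.5 mm and 10.7 degrees, less where a joint would pass 70% of its speed; a pose out of reach is approached as far as the arm can. A call with a number of a shift or a turn outside -1 to 1 is refused whole. A call with a gripper value outside its range is refused whole. The fingers move at their own pace and stop on an object; "grip_force" is the grip in N (left out, the last holds). Time passes only in rows, so rows that do not move let the fingers close, or fill a call up. It gives the time, the measured TCP pose, the force, the opening and the grip force at its end, in the units of the state.
- observe(): the state, without advancing time (a new reading comes with each control period).
- camera(name): name is "scene" or "top"; returns a dict with "img" (480x640x3 uint8, red, green, blue), "range_z" (480x640 float32, m along the optical axis (not along the pixel's ray), 0 where there is no reading), "camera_matrix" (3x3 intrinsics, pixels), "k1" (the pictures are not rectified: a ray, as slopes to the right and down, at radius r is drawn at 1 + k1 r^2 times it, then the intrinsics apply), "cam_to_world" (4x4, takes a point from camera to world coordinates). Camera axes: x right, y up, looking along -z (the intrinsics and any distortion apply to the point x, -y, -z); pixel columns grow to the right and rows downward; lengths in m; the calibration is good to about 2 mm. A picture is of the moment at which its call begins.
- close_job(): hands the job in; it is judged then, once.
Trained networks look in the newest picture that a camera, given by its name, has taken for a name from the list of things; names that differ only in an ending like _2 or _b are one class to them, and where a whole thing is asked for, a point or a joint stands for the part that bears it (a point fixed in the world has none). Each returns a list of dicts, best first, with "p" (0 to 1); they miss things now and then, are a little off and sometimes report something else, mostly with a low value. They report only what shows in the picture. A call takes as long as a camera call. They do not tell look-alikes from the thing itself.
- look_for(camera, name): "extent" ([left, top, width, height] in pixels, round what is visible of it).
The state is a dict: "time_s": time; "joints": joint angles; "qd": joint speeds; "joint_torque": joint torques, N m; "ee_pos": TCP position; "eef_rot": TCP orientation; "wrist_force": force on the tool from outside, world axes, zero at the start; "torque": the same for the moment, N m; "opening": opening from 0.0 (shut) to 1.0 (fully open); "grasp_force": force on a finger pad.
Only numpy, scipy, OpenCV 4.12 (cv2) and the standard library are available. Lean on these libraries where they do the work, as an engineer would, in place of code of your own. Each camera call takes 0.05 s, during which the arm holds its last target. There are 200 camera calls.

## Working session

There is one attempt and no reset: what is moved stays moved. The work goes in short steps, Python scripts to look and compute and a tool call to move; the robot and the scene stay as the last step left them, time stands still between calls to the robot, and variables do not carry over. Pictures are saved under pics/ and viewed, at most 10 in all, crops included, and the job is handed in when it is done.

Besides the shell and the picture viewer there is one more tool, called after "Request:" as name(argument=value, ...), one argument or row to a line, values as JSON. servo_tool: Moves the arm, as the interface text tells. Its arguments: {"type":"object","properties":{"steps":{"type":"array"},"grip_force":{"type":"number"}},"required":["steps"]}

```bash
mkdir -p pics; ls
cat > h.py <<'E'
from bench import *
import numpy as np, cv2
def pts(c):
    K=np.array(c["camera_matrix"]);h,w=c["range_z"].shape
    v,u=np.mgrid[0:h,0:w].astype(float)
    p=cv2.undistortPoints(np.stack([u.ravel(),v.ravel()],1)[:,None],K,np.array([c["k1"],0,0,0.]),).reshape(h,w,2)
    z=c["range_z"]
    P=np.stack([p[...,0]*z,-p[...,1]*z,-z,np.ones_like(z)],-1)@np.array(c["cam_to_world"]).T
    P=P[...,:3]; P[z<=0]=np.nan
    return P
def save(c,n): cv2.imwrite(f"pics/{n}.png",c["img"][...,::-1])
E
python3 - <<'E'
from h import *
for n in("scene","top"):
    c=camera(n);save(c,n+"1");np.savez(n+"1.npz",**{k:np.array(c[k]) for k in c});P=pts(c)
    print(n,np.array(c["cam_to_world"])[:3,3])
    for t in("case","stud","board","hung_case","stud_head"):
        for d in look_for(n,t)[:3]:
            l,tp,w,h=[int(x) for x in d["extent"]]
            q=P[tp:tp+h+1,l:l+w+1].reshape(-1,3)
            print(t,round(d["p"],2),[l,tp,w,h],np.nanmedian(q,0).round(3))
E
```

```text
pics
scene [1.40339198 0.31136202 0.81683045]
case 0.84 [432, 237, 24, 51] [0.41  0.194 0.08 ]
case 0.8 [436, 293, 43, 59] [0.605 0.267 0.041]
case 0.78 [393, 254, 32, 47] [0.498 0.129 0.055]
stud 0.56 [330, 305, 56, 64] [0.712 0.082 0.038]
board 0.77 [250, 195, 127, 90] [ 0.5   -0.131  0.092]
hung_case 0.84 [330, 203, 25, 53] [ 0.506 -0.041  0.172]
top [ 0.41235256 -0.07138913  1.3109187 ]
case 0.89 [151, 222, 39, 28] [0.587 0.266 0.066]
case 0.76 [216, 263, 32, 31] [0.487 0.123 0.069]
case 0.74 [189, 316, 34, 30] [0.371 0.18  0.088]
board 0.8 [269, 242, 153, 84] [ 0.469 -0.135  0.012]
board 0.6 [141, 194, 22, 20] [0.672 0.319 0.012]
hung_case 0.22 [140, 193, 20, 19] [0.674 0.322 0.027]
stud_head 0.22 [223, 154, 46, 41] [0.742 0.095 0.006]
```

Run:
```python
import cv2
a=cv2.imread("pics/scene1.png")[180:380,220:500];cv2.imwrite("pics/sc1.png",cv2.resize(a,None,fx=2.85,fy=2.85,interpolation=2))
a=cv2.imread("pics/top1.png")[140:380,120:440];cv2.imwrite("pics/tc1.png",cv2.resize(a,None,fx=2.5,fy=2.5,interpolation=2))
```

```text
(no output)
```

View pics/sc1.png

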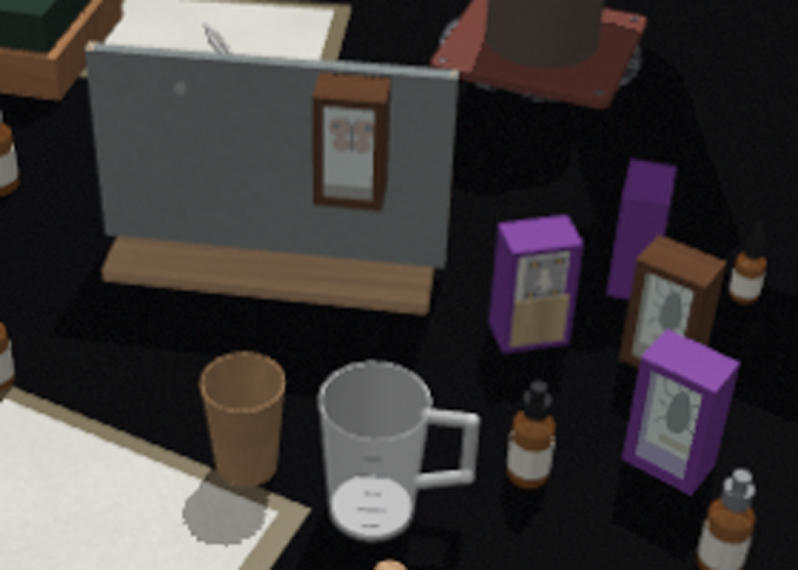

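View pics/tc1.png

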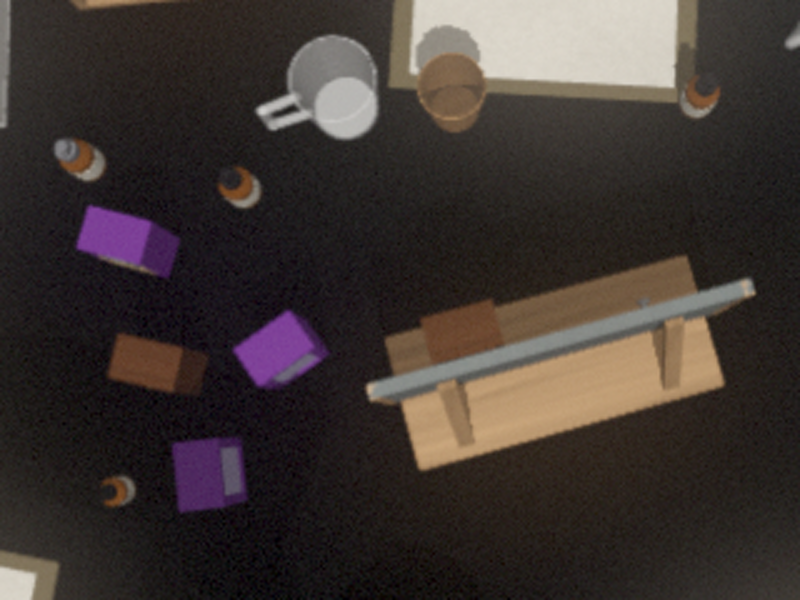

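The scene view shows the brown beetle case at crop (672,305), i.e. full (456,287), between purple decoys. The free stud is at crop (180,88), i.e. full (283,211). In the top view the case top is at full (180,285), and the stand is yawed about 15°.

```bash
cat > m.py <<'E'
from h import *
def rect(P,img,sel,name):
    q=P[sel]; 
    r=cv2.minAreaRect((q[:,:2]*1000).astype(np.float32)); print(name,len(q),"c",np.round(r[0],1),"size",np.round(r[1],1),"ang",round(r[2],1),"z",np.median(q[:,2]).round(4))
E
python3 - <<'E'
from m import *
T=np.load("top1.npz");S=np.load("scene1.npz")
PT,PS=pts(T),pts(S)
hsv=cv2.cvtColor(T["img"],cv2.COLOR_RGB2HSV)
print("top px 180,285",PT[285,165:195:6].round(3).tolist(), hsv[285,175], "purple", hsv[236,170])
z=PT[...,2]; H=hsv[...,0]
sel=(z>.1)&(z<.12)
sel[:,235:]=False
n,l,st,cc=cv2.connectedComponentsWithStats(sel.astype(np.uint8))
for i in range(1,n):
    if st[i,4]>30: rect(PT,T,l==i,f"blob{i} {cc[i].round()} hue{np.median(H[l==i])}")
# scene: brown case
z=PS[...,2]
sel=(z>.1)&(z<.12); sel[:,:385]=False
n,l,st,cc=cv2.connectedComponentsWithStats(sel.astype(np.uint8))
for i in range(1,n):
    if st[i,4]>30: rect(PS,S,l==i,f"S blob{i} {cc[i].round()}")
# panel plane from scene: box of face pixels
b=PS[225:262,262:325].reshape(-1,3); b=b[~np.isnan(b).any(1)]
for _ in range(3):
    m=b.mean(0); n_=np.linalg.svd(b-m)[2][2]; n_*=np.sign(n_[0]); d=(b-m)@n_; b=b[abs(d)<2.5*d.std()+1e-4]
print("plane",m.round(4),n_.round(4),"std",d.std(),"yaw",np.degrees(np.arctan2(n_[1],n_[0])))
# stud
g=cv2.cvtColor(S["img"],cv2.COLOR_RGB2GRAY).astype(int)
print(g[203:220,274:293])
dd=((PS-m)@n_*1000); print(dd[203:220,274:293].round().astype(int))
# panel top (top cam) z~.218
z=PT[...,2]; sel=(z>.208)&(z<.228); rect(PT,T,sel,"paneltop/others")
n,l,st,cc=cv2.connectedComponentsWithStats(sel.astype(np.uint8))
for i in range(1,n):
    if st[i,4]>30: rect(PT,T,l==i,f"pt blob{i} {cc[i].round()}")
E
```

```text
top px 180,285 [[0.475, 0.268, 0.109], [0.475, 0.255, 0.11], [0.475, 0.242, 0.107], [0.474, 0.228, 0.109], [0.474, 0.214, 0.11]] [ 11 151 103] purple [141 148 150]
blob1 [224.  99.] hue15.0 64 c [899.6 136.2] size [18.1 18. ] ang 35.4 z 0.1139
blob2 [205. 101.] hue15.0 60 c [897.7 178.3] size [17.2 17.8] ang 18.1 z 0.1138
blob3 [187. 103.] hue15.0 71 c [893.9 221. ] size [20.4 18.4] ang 59.1 z 0.1137
blob4 [169. 104.] hue15.0 65 c [892.7 262.6] size [17.3 18.5] ang 47.0 z 0.1146
blob5 [151. 106.] hue15.0 72 c [889.8 306.8] size [21.2 18.7] ang 81.6 z 0.1147
blob6 [224. 113.] hue15.0 69 c [865.5 134.4] size [19.5 17.4] ang 25.4 z 0.1138
blob7 [206. 115.] hue15.0 69 c [862.4 176. ] size [18.5 19.1] ang 58.2 z 0.1142
blob8 [188. 117.] hue15.0 65 c [860.8 218.2] size [18.2 18. ] ang 3.0 z 0.1145
blob9 [169. 119.] hue15.0 71 c [858.7 262.1] size [18.1 18.5] ang 21.2 z 0.1141
blob10 [152. 121.] hue15.0 77 c [855.5 303.9] size [21.  18.1] ang 48.2 z 0.1142
blob11 [230. 182.] hue15.0 33 c [705.6 123.1] size [ 8.8 23.8] ang 22.7 z 0.1019
blob12 [166. 234.] hue141.0 486 c [590.3 268.9] size [6
[... 9109 characters left out ...]
        1                    0                    1
                    -1                    0                   -2
                    -3                    0                   -1
                     3                    1                    0
                     0                    4                    0
                     0                    0                    0
                     0]]
paneltop/others 2381 c [ 491.4 -308.8] size [165.2 686.8] ang 14.4 z 0.2161
pt blob1 [567. 239.] 776 c [ 565.  -615.8] size [ 89.6 165.3] ang 60.8 z 0.2206
pt blob15 [329. 274.] 1569 c [ 499.5 -118.1] size [ 53.3 321. ] ang 13.9 z 0.2151<stdin>:26: RuntimeWarning: invalid value encountered in cast
```

Run:
```python
from h import *
s=observe(); R=np.array(s["eef_rot"]);p=np.array(s["ee_pos"]);print(R.round(3).tolist(),p.round(4),s["wrist_force"],s["grasp_force"],s["opening"])
S=np.load("scene1.npz");K=S["camera_matrix"];M=S["cam_to_world"]
m=np.array([0.5041,-0.1761,0.0902]);a=np.radians(14.05);n=np.array([np.cos(a),np.sin(a),0])
g=cv2.cvtColor(S["img"],cv2.COLOR_RGB2GRAY).astype(float)[206:215,279:287]-73;g[g<3]=0
v,u=np.mgrid[206:215,279:287];u0=(g*u).sum()/g.sum();v0=(g*v).sum()/g.sum()
q=cv2.undistortPoints(np.array([[[u0,v0]]]),K,np.array([float(S["k1"]),0,0,0])).ravel()
d=M[:3,:3]@[q[0],-q[1],-1];o=M[:3,3]
t=((m+.009*n-o)@n)/(d@n);h=o+t*d;print("stud head",u0,v0,h.round(4))
# hung case front face
P=pts(S);b=P[212:245,335:350].reshape(-1,3);print("hung front",np.nanmedian(b,0).round(4),"dist",np.nanmedian((b-m)@n))
yv=np.array([-np.sin(a),np.cos(a),0]);print("stud y",h@yv,"hung y",np.nanmedian(b@yv))
T=np.load("top1.npz");PT=pts(T);z=PT[...,2]
sel=(z>.19)&(z<.222);sel[:,:262]=0;sel[:,425:]=0;sel[:235]=0;sel[330:]=0
b=PT[sel];print("panel y range",np.percentile(b@yv,[0,1,99,100]),"x range",np.percentile(b@n,[1,50,99]),"m@n",m@n)
th=np.radians(-13.5);tx=np.array([np.cos(th),np.sin(th)])
ang=np.degrees(np.arctan2(R[1,1],R[0,1]));print("tool y dir",ang,"want 76.5")
print("delta tool", R.T@(np.array([.4775,.2395,.231])-p))
```

```text
[[-0.964, 0.267, 0.0], [0.267, 0.964, 0.0], [0.0, 0.0, -1.0]] [0.1666 0.6024 0.2313] [ 0.34091242  0.04943049 -0.11767019] 0.0 1.0001713536854948
stud head 282.78057553956836 210.42805755395685 [ 0.5173 -0.1919  0.1927]
hung front [ 0.5081 -0.0397  0.1751] dist 0.037070014912317976
stud y -0.3117109323266173 hung y -0.161777204609215
panel y range [-0.39626662 -0.39073495 -0.08027123 -0.07523415] x range [0.42976981 0.43929029 0.48130589] m@n 0.44626792449129415
tool y dir 74.53851420387487 want 76.5
delta tool [-3.96375970e-01 -2.66886268e-01  3.11211727e-04]
```

Request:
servo_tool(
  steps=[
    [-1,-0.79,-0.53,0,0],
    [-1,-0.79,-0.53,0,0],
    [-1,-0.79,-0.53,0,0],
    [-1,-0.79,-0.53,0,0],
    [-1,-0.79,-0.53,0,0],
    [-1,-0.79,-0.53,0,0],
    [-1,-0.79,-0.53,0,0],
    [-1,-0.79,-0.53,0,0],
    [-1,-0.79,-0.53,0,0],
    [-1,-0.79,-0.53,0,0],
  ],
  grip_force=35,
)

```text
time_s: 1.85
ee_pos: [0.3228, 0.42, 0.2314]
eef_rot: [[-0.963, 0.268, 0.0], [0.268, 0.963, -0.0], [-0.0, 0.0, -1.0]]
wrist_force: [-0.8, -0.3, 0.2]
opening: 1.0
grasp_force: 0.0
```

Request:
servo_tool(
  steps=[
    [-1,-0.79,-0.53,0,0],
    [-1,-0.79,-0.53,0,0],
    [-1,-0.79,-0.53,0,0],
    [-1,-0.79,-0.53,0,0],
    [-1,-0.79,-0.53,0,0],
    [-1,-0.79,-0.53,0,0],
    [-1,-0.79,-0.53,0,0],
    [-1,-0.79,-0.53,0,0],
    [-1,-0.79,-0.53,0,-0.5],
    [-1,0,0,0,0],
  ],
)

```text
time_s: 3.1
ee_pos: [0.462, 0.2574, 0.2314]
eef_rot: [[-0.972, 0.236, 0.0], [0.236, 0.972, -0.0], [-0.0, -0.0, -1.0]]
wrist_force: [-0.1, 0.1, 0.1]
opening: 1.004
grasp_force: 0.0
```

Request:
servo_tool(
  steps=[
    [-1,-0.77,-0.55,0,0],
    [-1,0,0,0.3,0],
    [-1,0,0,0.9,0],
    [-1,0,0,0.9,0],
    [-1,0,0,0.9,0],
    [-1,0,0,0.9,0],
    [-1,0,0,0.9,0],
    [-1,0,0,0.9,0],
    [-1,0,0,0.8,0],
    [-1,0,0,0.36,0],
  ],
)

```text
time_s: 4.35
ee_pos: [0.4748, 0.242, 0.0582]
eef_rot: [[-0.973, 0.233, -0.003], [0.233, 0.973, -0.001], [0.003, -0.001, -1.0]]
wrist_force: [-0.4, 0.0, -0.3]
opening: 1.002
grasp_force: 0.0
```

Request:
servo_tool(
  steps=[
    [0.0,0,0,0,0],
    [0.2,0,0,0,0],
    [0.3,0,0,0,0],
    [0.5,0,0,0,0],
    [1,0,0,0,0],
    [1,0,0,0,0],
    [1,0,0,0,0],
    [1,0,0,0,0],
    [1,0,0,0,0],
    [1,0,0,0,0],
  ],
)

```text
time_s: 5.6
ee_pos: [0.4771, 0.242, 0.0603]
eef_rot: [[-0.973, 0.233, 0.001], [0.233, 0.973, 0.0], [-0.001, 0.001, -1.0]]
wrist_force: [-1.5, -0.1, 5.5]
opening: 0.696
grasp_force: 42.3
```

Run:
```python
from m import *
s=observe();print({k:np.round(s[k],3).tolist() for k in("ee_pos","wrist_force","torque","opening","grasp_force")})
c=camera("scene");a=c["img"][180:380,300:560,::-1];cv2.imwrite("pics/g1.png",cv2.resize(a,None,fx=3,fy=3,interpolation=2))
```

```text
{'ee_pos': [0.477, 0.242, 0.06], 'wrist_force': [-1.51, -0.074, 5.53], 'torque': [0.152, 0.127, -0.02], 'opening': 0.696, 'grasp_force': 42.255}
```

View pics/g1.png

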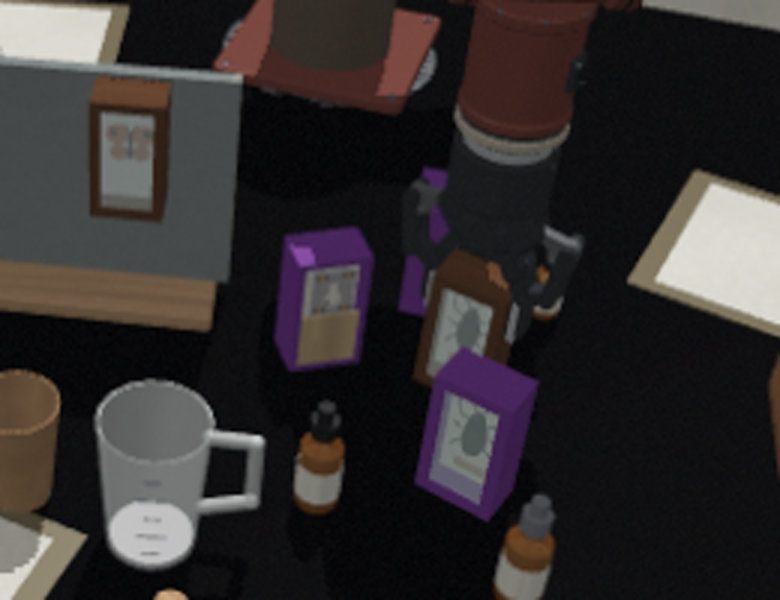

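The case is gripped squarely (crop 470,320), with nothing else touched. I'll lift it and turn it toward the panel yaw.

Request:
servo_tool(
  steps=[
    [1,0,0,-0.3,0],
    [1,0,0,-0.8,0],
    [1,0,0,-1,0],
    [1,0,0,-1,-1],
    [1,0,0,-1,-1],
    [1,0,0,-1,-1],
    [1,0,0,-1,-1],
    [1,0,0,-1,-1],
    [1,0,0,-1,-1],
    [1,0,0,-1,-0.9],
  ],
)

```text
time_s: 6.9
ee_pos: [0.4761, 0.2416, 0.2874]
eef_rot: [[-0.969, -0.246, -0.002], [-0.246, 0.969, -0.001], [0.002, -0.0, -1.0]]
wrist_force: [-0.2, 0.3, -2.2]
opening: 0.694
grasp_force: 42.1
```

Request:
servo_tool(
  steps=[
    [1,0,0,-0.4,0],
    [1,0,0,0,0],
    [1,0,0,0,0],
    [1,0,0,0,0],
    [1,0,0,0,0],
    [1,0,0,0,0],
    [1,0,0,0,0],
    [1,0,0,0,0],
    [1,0,0,0,0],
    [1,0,0,0,0],
  ],
)

```text
time_s: 8.15
ee_pos: [0.4767, 0.2419, 0.2973]
eef_rot: [[-0.97, -0.244, 0.0], [-0.244, 0.97, -0.0], [-0.0, -0.0, -1.0]]
wrist_force: [0.1, -0.5, -3.0]
opening: 0.699
grasp_force: 42.2
```

```bash
cat > go.py <<'E'
import sys
from h import *
s=observe();R=np.array(s["eef_rot"]);p=np.array(s["ee_pos"]);t=np.array(eval(sys.argv[1]))
print(p.round(4),"F",np.round(s["wrist_force"],2),"tq",np.round(s["torque"],2),"ydir",np.degrees(np.arctan2(R[1,1],R[0,1])).round(2),"op",round(s["opening"],3),"units",(R.T@(t-p)/.025).round(3))
E
python3 go.py "[.566,-.18,.296]"
```

```text
[0.4767 0.2419 0.2973] F [ 0.07 -0.52 -2.97] tq [ 0.01 -0.01  0.06] ydir 104.14 op 0.699 units [  0.659 -17.236   0.053]
```

Request:
servo_tool(
  steps=[
    [1,0,-0.4,0,0],
    [1,0,-0.9,0,0],
    [1,0,-1,0,0],
    [1,0,-1,0,0],
    [1,0,-1,0,0],
    [1,0,-1,0,0],
    [1,0,-1,0,0],
    [1,0,-1,0,0],
    [1,0,-1,0,0],
    [1,0,-1,0,0],
  ],
)

```text
time_s: 9.4
ee_pos: [0.5336, 0.0149, 0.2974]
eef_rot: [[-0.97, -0.244, 0.0], [-0.244, 0.97, -0.0], [-0.0, -0.0, -1.0]]
wrist_force: [0.7, -0.1, -2.1]
opening: 0.698
grasp_force: 42.2
```

Request:
servo_tool(
  steps=[
    [1,0,-1,0,0],
    [1,0,-1,0,0],
    [1,0,-1,0,0],
    [1,0,-1,0,0],
    [1,0,-1,0,0],
    [1,0,-1,0,0],
    [1,0,-1,0,0],
    [1,0,-0.7,0,0],
    [1,0,-0.2,0,0],
    [1,0,0,0,0],
  ],
)

```text
time_s: 10.65
ee_pos: [0.5817, -0.175, 0.2971]
eef_rot: [[-0.97, -0.244, -0.0], [-0.244, 0.97, 0.001], [0.0, 0.001, -1.0]]
wrist_force: [0.3, 0.2, -2.0]
opening: 0.696
grasp_force: 42.1
```

```bash
python3 go.py "[.566,-.18,.178]"
python3 - <<'E'
from m import *
T=camera("top");np.savez("top2.npz",**{k:np.array(T[k]) for k in T});P=pts(T);save(T,"top2")
a=T["img"][200:360,240:480,::-1];cv2.imwrite("pics/t2.png",cv2.resize(a,None,fx=3.3,fy=3.3,interpolation=2))
E
```

```text
[ 0.5817 -0.175   0.2971] F [ 0.32  0.22 -1.98] tq [ 0.02 -0.02  0.03] ydir 104.13 op 0.696 units [ 0.658 -0.043  4.765]
```

View pics/t2.png

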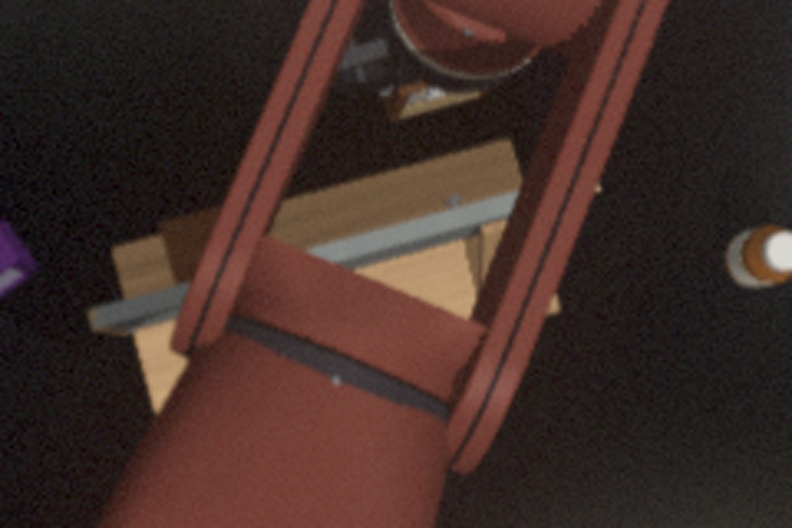

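The stud shows in the top view at crop (452,201), i.e. full (377,261), and the held case is in front of it. I'll cross-check the stud's lateral position from this view.

Run:
```python
from h import *
T=np.load("top1.npz");g=cv2.cvtColor(T["img"],cv2.COLOR_RGB2HSV)
print(g[254:268,370:386,1])
K=T["camera_matrix"];M=T["cam_to_world"]
a=np.radians(14.1);n=np.array([np.cos(a),np.sin(a),0]);yv=np.array([-n[1],n[0],0])
def ray(u,v,z):
    q=cv2.undistortPoints(np.array([[[u,v]]],float),K,np.array([float(T["k1"]),0,0,0])).ravel();d=M[:3,:3]@[q[0],-q[1],-1];o=M[:3,3];return o+d*(z-o[2])/d[2]
for u,v in((376,260),(377,260),(378,260),(377,259)):
    h=ray(u,v,.193);print(u,v,h.round(4),"n",h@n,"y",h@yv)
```

```text
[[104 109 109 112 116 111 109 112 115 107 106 112 111 106 109 111]
 [113 111 106 109 108 111 109 106 101 109 104 113 114 111 109 111]
 [111 106 113 109 110 107 107 111 109 105 107 115 108 107 115 109]
 [112 108 107 114 106 105 116 107 106 107 112 104 108 112 113 104]
 [104 111 114 102 102 107 102  87  92  96 104 116 110 106 111 107]
 [112 113 116 109 105  90  75  58  51  59 101 106 110 108 110 106]
 [109 111 108 112  90  53  27  21  25  44  95 102 103  89  85  71]
 [109 110 107 106  91  55  35  19  31  76  84  80  62  48  31  20]
 [106 105 105 111 103  89  60  20  17  49  37  30  12  11   7   7]
 [113 104 104  86  80  56  29   6   8   8   9   9   7   9   7   6]
 [ 80  64  53  35  29  11  11   5   5   6   7   7   7   7   7   6]
 [ 33  13   6   6   7   7   9   7   9   5   6   9   7   7   7   7]
 [  7   7   6   7  11   5   7   7   7   9   7   6   7   6   8   4]
 [ 13   7   9   9   7   6   9   9   6   9   9   6  10   8   9   7]]
376 260 [ 0.5113 -0.1905  0.193 ] n 0.4494742402356269 y -0.30929109593268644
377 260 [ 0.5112 -0.1925  0.193 ] n 0.44891969065941123 y -0.3112689631125915
378 260 [ 0.5112 -0.1946  0.193 ] n 0.4483650501343641 y -0.3132470582482326
377 259 [ 0.5133 -0.1926  0.193 ] n 0.4508950355741401 y -0.31184731093542073
```

Request:
servo_tool(
  steps=[
    [1,0.3,0,0.2,0],
    [1,0.3,0,0.5,0],
    [1,0,0,0.7,0],
    [1,0,0,0.7,0],
    [1,0,0,0.7,0],
    [1,0,0,0.7,0],
    [1,0,0,0.6,0],
    [1,0,0,0.45,0],
    [1,0,0,0.2,0],
    [1,0,0,0,0],
  ],
)

```text
time_s: 11.95
ee_pos: [0.5672, -0.1788, 0.1784]
eef_rot: [[-0.97, -0.244, -0.0], [-0.244, 0.97, 0.0], [0.0, 0.0, -1.0]]
wrist_force: [-0.3, 0.2, -1.9]
opening: 0.695
grasp_force: 42.1
```

```bash
python3 go.py "[.566,-.18,.178]"
python3 - <<'E'
from m import *
c=camera("scene");P=pts(c);save(c,"s3");np.savez("s3.npz",**{k:np.array(c[k]) for k in c})
a=c["img"][170:330,200:400,::-1];cv2.imwrite("pics/s3c.png",cv2.resize(a,None,fx=3.6,fy=3.6,interpolation=2))
E
```

```text
[ 0.5672 -0.1788  0.1784] F [-0.32  0.17 -1.89] tq [-0.02 -0.02  0.02] ydir 104.14 op 0.695 units [ 0.059 -0.037  0.017]
```

View pics/s3c.png

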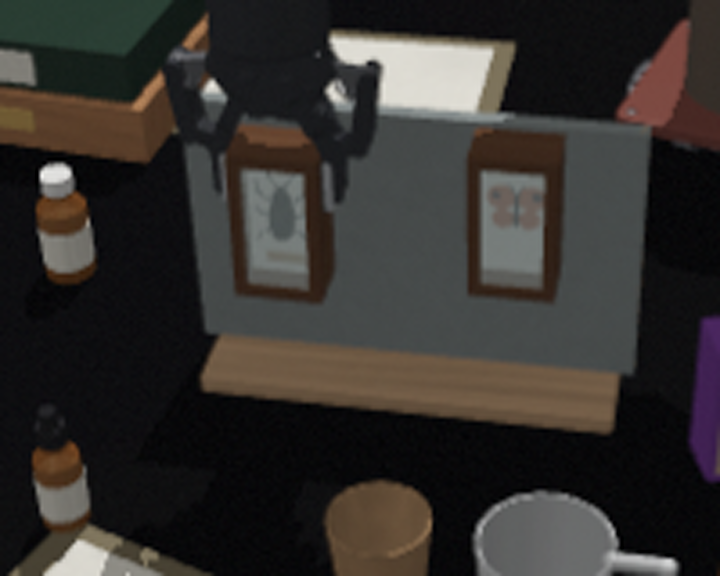

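Request:
servo_tool(
  steps=[
    [1,0.2,0,0,0],
    [1,0.3,0,0,0],
    [1,0.3,0,0,0],
    [1,0.2,0,0,0],
    [1,0.1,0,0,0],
    [1,0.04,0,0,0],
    [1,0.04,0,0,0],
    [1,0.04,0,0,0],
    [1,0,0,0,0],
    [1,0,0,0,0],
  ],
)

```text
time_s: 13.25
ee_pos: [0.5377, -0.1862, 0.1785]
eef_rot: [[-0.97, -0.244, -0.0], [-0.244, 0.97, 0.0], [-0.0, 0.0, -1.0]]
wrist_force: [-0.5, -0.4, -1.9]
opening: 0.698
grasp_force: 42.1
```

Request:
servo_tool(
  steps=[
    [1,0.04,0,0,0],
    [1,0.04,0,0,0],
    [1,0,0,0,0],
    [1,0,0,0,0],
    [1,0,0,0,0],
    [1,0,0,0,0],
    [1,0,0,0,0],
    [1,0,0,0,0],
    [1,0,0,0,0],
    [1,0,0,0,0],
  ],
)

```text
time_s: 14.5
ee_pos: [0.5357, -0.1867, 0.1785]
eef_rot: [[-0.97, -0.244, 0.0], [-0.244, 0.97, 0.0], [-0.0, 0.0, -1.0]]
wrist_force: [-0.0, -0.0, -2.3]
opening: 0.7
grasp_force: 42.1
```

Request:
servo_tool(
  steps=[
    [1,0.04,0,0,0],
    [1,0.04,0,0,0],
    [1,0.04,0,0,0],
    [1,0.04,0,0,0],
    [1,0,0,0,0],
    [1,0,0,0,0],
    [1,0,0,0,0],
    [1,0,0,0,0],
    [1,0,0,0,0],
    [1,0,0,0,0],
  ],
)

```text
time_s: 15.75
ee_pos: [0.5327, -0.1875, 0.1787]
eef_rot: [[-0.97, -0.244, 0.002], [-0.244, 0.97, 0.0], [-0.002, -0.0, -1.0]]
wrist_force: [5.4, 2.0, -4.9]
opening: 0.701
grasp_force: 41.9
```

Contact with the stud head at the expected depth, so the keyhole is off to one side. I'll slide sideways under this light press.

Request:
servo_tool(
  steps=[
    [1,0.01,0.02,0,0],
    [1,0,0.02,0,0],
    [1,0,0.02,0,0],
    [1,0,0.02,0,0],
    [1,0,0.02,0,0],
    [1,0,0.02,0,0],
    [1,0,0.02,0,0],
    [1,0,0,0,0],
    [1,0,0,0,0],
    [1,0,0,0,0],
  ],
)

```text
time_s: 17.0
ee_pos: [0.5322, -0.1851, 0.1795]
eef_rot: [[-0.97, -0.244, 0.004], [-0.244, 0.97, -0.002], [-0.003, -0.003, -1.0]]
wrist_force: [5.8, -1.4, -2.4]
opening: 0.701
grasp_force: 41.9
```

```bash
cat > st.py <<'E'
from h import *
s=observe();p=np.array(s["ee_pos"]);R=np.array(s["eef_rot"]);n=-R[:,0];y=R[:,1];F=np.array(s["wrist_force"])
n=np.array([.9697,.2443,0]);y=np.array([-.2443,.9697,0])
print("n",(p@n).round(4),"y",(p@y).round(4),"z",p[2].round(4),"Fn",(F@n).round(2),"Fy",(F@y).round(2),"Fz",F[2].round(2),"tq",np.round(s["torque"],2),"t",s["time_s"])
E
python3 st.py
```

```text
n 0.4708 y -0.3095 z 0.1795 Fn 5.29 Fy -2.82 Fz -2.43 tq [-0.21 -0.89  0.13] t 17.0
```

Request:
servo_tool(
  steps=[
    [1,0,0.02,0.02,0],
    [1,0,0.02,0.02,0],
    [1,0,0.02,0,0],
    [1,0,0.02,0,0],
    [1,0,0.02,0,0],
    [1,0,0,0,0],
    [1,0,0,0,0],
    [1,0,0,0,0],
    [1,0,0,0,0],
    [1,0,0,0,0],
  ],
)

```text
time_s: 18.25
ee_pos: [0.5316, -0.1827, 0.1786]
eef_rot: [[-0.97, -0.244, 0.004], [-0.244, 0.97, -0.002], [-0.003, -0.003, -1.0]]
wrist_force: [5.6, -1.4, -2.3]
opening: 0.699
grasp_force: 42.1
```

```bash
python3 st.py
```

```text
n 0.4709 y -0.3071 z 0.1786 Fn 5.1 Fy -2.73 Fz -2.25 tq [-0.25 -0.92  0.07] t 18.25
```

Request:
servo_tool(
  steps=[
    [1,0,0.02,0,0],
    [1,0,0.02,0,0],
    [1,0,0.02,0,0],
    [1,0,0.02,0,0],
    [1,0,0.02,0,0],
    [1,0,0.02,0,0],
    [1,0,0.02,0,0],
    [1,0,0,0,0],
    [1,0,0,0,0],
    [1,0,0,0,0],
  ],
)

```text
time_s: 19.5
ee_pos: [0.5307, -0.1793, 0.1785]
eef_rot: [[-0.97, -0.244, 0.004], [-0.244, 0.97, -0.002], [-0.003, -0.003, -1.0]]
wrist_force: [6.8, -2.1, -2.5]
opening: 0.704
grasp_force: 42.0
```

```bash
python3 st.py
```

```text
n 0.4708 y -0.3035 z 0.1785 Fn 6.09 Fy -3.71 Fz -2.54 tq [-0.23 -0.96  0.13] t 19.5
```

Request:
servo_tool(
  steps=[
    [1,-0.1,0,0,0],
    [1,0,-0.12,0,0],
    [1,0,-0.12,0,0],
    [1,0,-0.12,0,0],
    [1,0.05,0,0,0],
    [1,0.05,0,0,0],
    [1,0,-0.02,0,0],
    [1,0,-0.02,0,0],
    [1,0,-0.02,0,0],
    [1,0,0,0,0],
  ],
)

```text
time_s: 20.75
ee_pos: [0.5327, -0.1874, 0.1776]
eef_rot: [[-0.97, -0.245, 0.002], [-0.245, 0.97, 0.002], [-0.002, 0.001, -1.0]]
wrist_force: [5.2, 3.7, -4.5]
opening: 0.699
grasp_force: 42.1
```

```bash
python3 st.py
```

```text
n 0.4707 y -0.3119 z 0.1776 Fn 5.91 Fy 2.35 Fz -4.47 tq [ 0.65 -0.8  -0.01] t 20.75
```

Request:
servo_tool(
  steps=[
    [1,0,-0.02,-0.02,0],
    [1,0,-0.02,0,0],
    [1,0,-0.02,0,0],
    [1,0,-0.02,0,0],
    [1,0,-0.02,0,0],
    [1,0,-0.02,0,0],
    [1,0,0,0,0],
    [1,0,0,0,0],
    [1,0,0,0,0],
    [1,0,0,0,0],
  ],
)

```text
time_s: 22.0
ee_pos: [0.5334, -0.1905, 0.1784]
eef_rot: [[-0.97, -0.245, 0.002], [-0.245, 0.97, 0.002], [-0.002, 0.001, -1.0]]
wrist_force: [4.8, 3.4, -2.6]
opening: 0.701
grasp_force: 42.2
```

```bash
python3 st.py
```

```text
n 0.4707 y -0.315 z 0.1784 Fn 5.53 Fy 2.12 Fz -2.6 tq [ 0.68 -0.63 -0.06] t 22.0
```

Request:
servo_tool(
  steps=[
    [1,0,-0.02,0,0],
    [1,0,-0.02,0,0],
    [1,0,-0.02,0,0],
    [1,0,-0.02,0,0],
    [1,0,-0.02,0,0],
    [1,0,-0.02,0,0],
    [1,0,-0.02,0,0],
    [1,0,0,0,0],
    [1,0,0,0,0],
    [1,0,0,0,0],
  ],
)

```text
time_s: 23.25
ee_pos: [0.5334, -0.195, 0.1781]
eef_rot: [[-0.97, -0.244, -0.0], [-0.244, 0.97, -0.0], [0.0, -0.0, -1.0]]
wrist_force: [-0.1, 0.6, -2.6]
opening: 0.696
grasp_force: 42.1
```

```bash
python3 st.py
```

```text
n 0.4696 y -0.3194 z 0.1781 Fn 0.03 Fy 0.65 Fz -2.6 tq [-0.   -0.01  0.03] t 23.25
```

The force dropped to zero and the case moved forward, so the head is in the entry hole. I'll push on.

Request:
servo_tool(
  steps=[
    [1,0.04,0,0,0],
    [1,0.04,0,0,0],
    [1,0.04,0,0,0],
    [1,0.04,0,0,0],
    [1,0.04,0,0,0],
    [1,0.04,0,0,0],
    [1,0,0,0,0],
    [1,0,0,0,0],
    [1,0,0,0,0],
    [1,0,0,0,0],
  ],
)

```text
time_s: 24.5
ee_pos: [0.5276, -0.1965, 0.178]
eef_rot: [[-0.97, -0.244, -0.0], [-0.244, 0.97, 0.0], [0.0, 0.0, -1.0]]
wrist_force: [-0.6, 0.6, -2.3]
opening: 0.697
grasp_force: 42.1
```

```bash
python3 st.py
```

```text
n 0.4636 y -0.3194 z 0.178 Fn -0.45 Fy 0.73 Fz -2.27 tq [-0.01 -0.01 -0.03] t 24.5
```

Request:
servo_tool(
  steps=[
    [1,0.04,0,0,0],
    [1,0.04,0,0,0],
    [1,0.02,0,0,0],
    [1,0,0,0,0],
    [1,0,0,0,0],
    [1,0,0,0,0],
    [1,0,0,0,0],
    [1,0,0,0,0],
    [1,0,0,0,0],
    [1,0,0,0,0],
  ],
)

```text
time_s: 25.75
ee_pos: [0.5261, -0.1968, 0.1781]
eef_rot: [[-0.97, -0.244, 0.002], [-0.244, 0.97, 0.0], [-0.002, -0.0, -1.0]]
wrist_force: [5.8, 0.6, -4.6]
opening: 0.697
grasp_force: 42.0
```

```bash
python3 st.py
```

```text
n 0.4621 y -0.3194 z 0.1781 Fn 5.79 Fy -0.86 Fz -4.56 tq [ 0.1  -0.85 -0.12] t 25.75
```

Request:
servo_tool(
  steps=[
    [1,-0.03,0,0,0],
    [1,0,0,0.04,0],
    [1,0,0,0.04,0],
    [1,0,0,0.04,0],
    [1,0,0,0.04,0],
    [1,0,0,0.04,0],
    [1,0,0,0.04,0],
    [1,0,0,0,0],
    [1,0,0,0,0],
    [1,0,0,0,0],
  ],
)

```text
time_s: 27.0
ee_pos: [0.5261, -0.1969, 0.1721]
eef_rot: [[-0.97, -0.244, 0.001], [-0.244, 0.97, -0.0], [-0.001, -0.0, -1.0]]
wrist_force: [5.0, 1.2, -0.7]
opening: 0.699
grasp_force: 42.1
```

```bash
python3 st.py
```

```text
n 0.4621 y -0.3195 z 0.1721 Fn 5.17 Fy -0.11 Fz -0.73 tq [ 0.15 -0.71 -0.13] t 27.0
```

Request:
servo_tool(
  steps=[
    [1,-0.02,0,0,0],
    [1,0,0,0.04,0],
    [1,0,0,0.04,0],
    [1,0,0,0.04,0],
    [1,0,0,0.04,0],
    [1,0,0,0.04,0],
    [1,0,0,0.04,0],
    [1,0,0,0,0],
    [1,0,0,0,0],
    [1,0,0,0,0],
  ],
)

```text
time_s: 28.25
ee_pos: [0.5261, -0.1968, 0.1659]
eef_rot: [[-0.97, -0.244, -0.001], [-0.244, 0.97, 0.0], [0.001, 0.0, -1.0]]
wrist_force: [-0.4, 0.1, -2.3]
opening: 0.7
grasp_force: 42.0
```

```bash
python3 st.py
```

```text
n 0.4621 y -0.3193 z 0.1659 Fn -0.35 Fy 0.19 Fz -2.26 tq [ 0.04 -0.04 -0.04] t 28.25
```

Request:
servo_tool(
  steps=[
    [1,0,0,0.03,0],
    [1,0,0,0.03,0],
    [1,0,0,0.02,0],
    [1,0,0,0.02,0],
    [1,0,0,0,0],
    [1,0,0,0,0],
    [1,0,0,0,0],
    [1,0,0,0,0],
    [1,0,0,0,0],
    [1,0,0,0,0],
  ],
)

```text
time_s: 29.5
ee_pos: [0.5264, -0.1968, 0.1637]
eef_rot: [[-0.97, -0.244, 0.0], [-0.244, 0.97, -0.0], [-0.0, -0.0, -1.0]]
wrist_force: [-0.5, 0.9, 0.6]
opening: 0.697
grasp_force: 42.3
```

```bash
python3 st.py
```

```text
n 0.4624 y -0.3195 z 0.1637 Fn -0.26 Fy 0.96 Fz 0.58 tq [ 0.02  0.18 -0.02] t 29.5
```

Request:
servo_tool(
  steps=[
    [1,0,0,0.02,0],
    [1,0,0,0.02,0],
    [1,0,0,0,0],
    [1,0,0,0,0],
    [1,0,0,0,0],
    [1,0,0,0,0],
    [1,0,0,0,0],
    [1,0,0,0,0],
    [1,0,0,0,0],
    [1,0,0,0,0],
  ],
)

```text
time_s: 30.75
ee_pos: [0.5266, -0.1969, 0.1633]
eef_rot: [[-0.97, -0.244, 0.001], [-0.244, 0.97, -0.0], [-0.0, -0.0, -1.0]]
wrist_force: [-2.4, 1.1, 5.9]
opening: 0.699
grasp_force: 42.8
```

```bash
python3 st.py
```

```text
n 0.4625 y -0.3196 z 0.1633 Fn -2.09 Fy 1.64 Fz 5.88 tq [ 0.21  0.52 -0.  ] t 30.75
```

Request:
servo_tool(
  steps=[
    [1,0,0,-0.02,0],
    [1,0,0,0,0],
    [-0.3,0,0,0,0],
    [-0.38,0,0,0,0],
    [-0.42,0,0,0,0],
    [-0.5,0,0,0,0],
    [-0.6,0,0,0,0],
    [-0.8,0,0,0,0],
    [-1,0,0,0,0],
    [-1,0,0,0,0],
  ],
  grip_force=20,
)

```text
time_s: 32.0
ee_pos: [0.5264, -0.1968, 0.163]
eef_rot: [[-0.97, -0.244, 0.0], [-0.244, 0.97, -0.0], [-0.0, -0.0, -1.0]]
wrist_force: [0.6, -0.4, 0.3]
opening: 1.002
grasp_force: 0.0
```

Request:
servo_tool(
  steps=[
    [-1,0,0,0,0],
    [-1,0,0,0,0],
    [-1,0,0,0,0],
    [-1,0,0,0,0],
    [-1,0,0,-0.1,0],
    [-1,0,0,-0.2,0],
    [-1,0,0,-0.4,0],
    [-1,0,0,-0.5,0],
    [-1,0,0,-0.5,0],
    [-1,0,0,-0.5,0],
  ],
)

```text
time_s: 33.25
ee_pos: [0.5266, -0.1969, 0.2194]
eef_rot: [[-0.97, -0.244, 0.001], [-0.244, 0.97, -0.0], [-0.001, -0.001, -1.0]]
wrist_force: [0.3, -0.7, 0.0]
opening: 0.996
grasp_force: 0.0
```

Request:
servo_tool(
  steps=[
    [-1,0,0,-0.8,0],
    [-1,0,0,-0.8,0],
    [-1,0,0,-0.8,0],
    [-1,0,0,-0.8,0],
    [-1,-0.5,0,-0.5,0],
    [-1,-0.7,0,0,0],
    [-1,-0.7,0,0,0],
    [-1,-0.4,0,0,0],
    [-1,0,0,0,0],
    [-1,0,0,0,0],
  ],
)

```text
time_s: 34.5
ee_pos: [0.5818, -0.1827, 0.3102]
eef_rot: [[-0.97, -0.244, -0.001], [-0.244, 0.97, 0.0], [0.001, 0.0, -1.0]]
wrist_force: [-0.1, 0.1, 0.2]
opening: 1.001
grasp_force: 0.0
```

```bash
python3 st.py
python3 - <<'E'
from m import *
c=camera("scene");P=pts(c)
a=c["img"][170:330,200:400,::-1];cv2.imwrite("pics/s4c.png",cv2.resize(a,None,fx=3.6,fy=3.6,interpolation=2))
n=np.array([.9699,.2436,0]);y=np.array([-.2436,.9699,0])
sel=(P[...,2]>.201)&(P[...,2]<.222)&(P@n>.452)&(P@n<.50)&(P[...,1]<.05)&(P[...,1]>-.3)
k,l,st,cc=cv2.connectedComponentsWithStats(sel.astype(np.uint8))
for i in range(1,k):
    if st[i,4]>60: rect(P,c,l==i,cc[i].round())
for b in look_for("scene","case")[:6]: print(b)
E
```

```text
n 0.5195 y -0.3193 z 0.3102 Fn -0.11 Fy 0.08 Fz 0.22 tq [-0.04  0.03 -0.01] t 34.5
[278. 208.] 304 c [ 534.9 -193.6] size [39.1 60.9] ang 14.1 z 0.2125
[343. 213.] 301 c [497.3 -42. ] size [39.2 60.4] ang 13.4 z 0.2128
{'extent': [392.3, 254.7, 31.4, 48.8], 'p': 0.97}
{'extent': [266.4, 200.6, 26.7, 47.0], 'p': 0.9}
{'extent': [438.9, 294.2, 42.3, 59.7], 'p': 0.87}
{'extent': [431.4, 236.4, 25.9, 51.6], 'p': 0.61}
```

View pics/s4c.png

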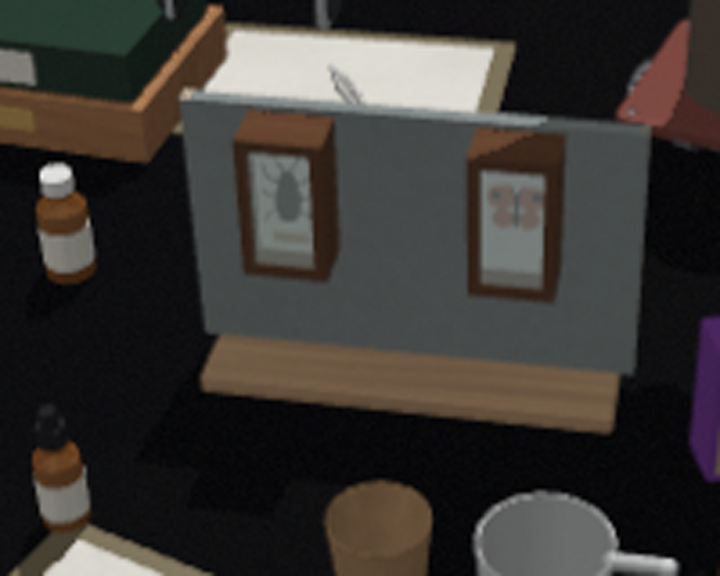

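The beetle case hangs at crop (288,195). Its height and depth match the butterfly case at (515,215) to within a millimetre, and the gripper is clear. Handing in.

```bash
python3 -c "
from bench import *
print(close_job())"
```

```text
the job is handed in; nothing more can be done
None
```

The beetle case hangs fully home and flush on the free stud beside the butterfly case, the gripper is clear, and the job was handed in at about 35 s with nothing else seen to be disturbed.

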